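# Replace the tipped sample on the tasting turntable and wind the timer

### The job

Get the tasting turntable ready: lift the jar that has tipped over off the freely spinning turntable and lay it down on its side in the open grey tray, then take the spare jar of the same square kind from the table and set it down upright in the middle of the bare round pad, and lastly wind the timer's key clockwise, in as many turns as it takes, as far as it will go. Put the jars down rather than drop them, leave the other three jars standing on their pads, and do not disturb the other things on the table.

Things in the scene. Friction and masses are not known exactly. Their poses are not given: they have to be found in the camera images.
- tipped: the tipped jar: square amber jar, 32 x 32 mm block 48 mm high, paper label, round black cap 25 mm across, 68 mm high in all, 60 to 130 g. Lies on a flat side on the turntable. Origin: centre of the block, 16 mm above what it lies on; z axis along the jar to the cap, level at the start; block 24 mm either way along z, cap ends 44 mm from the origin
- spare: the spare jar: square amber jar, 32 x 32 mm block 48 mm high, paper label, round black cap 25 mm across, 68 mm high in all, 60 to 130 g. It stands alone on the table, beside the turntable on either side (the small jar on the other side is round). Origin: centre of its underside, z up, x and y square to its flat sides
- jar_a: jar standing on pad_a of the turntable: same kind and size as the spare, origin the centre of its underside, z up
- jar_b: jar standing on pad_b: as jar_a
- jar_c: jar standing on pad_c: as jar_a
- pad_free (a point): centre of the top of the dark rubber pad on which the tipped jar lies at the start (bare once that is removed), 30 mm above the table. Four flat inlaid pads, each 72 mm across, lie 95 mm from the axis of the wooden turntable (300 mm across); it spins freely at a touch, pads and all
- pad_a (a point): centre of the top of the pad of jar_a, a quarter turn from pad_free
- pad_b (a point): centre of the top of the pad of jar_b, across from pad_free
- pad_c (a point): centre of the top of the pad of jar_c, a quarter turn from pad_free
- tray: open grey plastic tray fixed to the table, 150 mm (its x) by 130 mm (its y), walls 4 mm thick and 30 mm high, floor 4 mm thick; origin: centre of its underside, at the table top
- key_grip (a point): centre of the steel wing of the timer's key, 69 mm above the table, on the key's upright axis. The wing is a bar 44 mm long (this point's x), 10 mm thick (its y), 30 mm high, above a round white timer 92 mm across, 40 mm high, fixed to the table. The point turns with the key
- key (a joint): angle the key is wound, rad: grows clockwise seen from above, starts between 0 and 0.7, stop at 4.2. It resists with about 0.06 to 0.1 N m, more as its spring winds up, and stays where it is let go
- round_jar: round amber jar, 38 mm across, 68 mm high, standing on the table; not needed, leave alone
- tall_jar: large square amber jar, 42 mm wide, 88 mm high, beyond the turntable; leave alone
- mug: white mug, 80 mm across, 90 mm high; leave alone
- stapler: black stapler, 130 mm long; leave alone
Things that resemble listed ones, but are neither listed nor needed, are in the scene too. Leave any green or yellow look-alike of the tipped alone.

How it is judged:
By the outcome, as a careful person would: the job done as asked, in the order asked, and still so for the second after the job is handed in, with the robot touching nothing.
It also fails if it takes over 72 s, if anything falls off the work surface, if the arm or the gripper's body presses on something with over 40 N, if the wrist force passes 120 N, or if a joint passes its speed limit or range.

### The arm

A 6-joint arm with a two-finger parallel gripper is mounted at the origin on the work surface. World frame = base frame: x ahead of the robot, y to its left, z up, the work surface at z = 0. Lengths are in m, angles in degrees, forces in N, time in s.
With the tool pointing down it reaches from about 0.3 to 0.75 m from the base axis. Payload 8.5 kg.
Tool frame: the origin (TCP) lies at the very end of the fingers, on their centre line; the grasp point (between the pads) lies 19 mm behind it (env.grasp_offset is the distance from the TCP to the grasp point, in m); y points along the fingers, z is the direction in which the jaws open and shut, and the axes are right-handed (so a half turn about y gives the same grasp; the last joint's range is limited). The gripper opens to 85 mm and grips with 20 to 120 N. Pads are 22 mm wide; open, the fingers measure 114 mm over their backs; the gripper's body (76 mm by 85 mm) begins 54 mm behind the grasp point. The pads swing forward as they close: fully open they stand 13 mm farther back than shut.
Start: joints at [-80.632, 21.807, 74.336, -0, 83.858, -12.336], TCP at [0.203, -0.511, 0.231] pointing down, gripper open.
Joint ranges: [-178.18, 178.18], [-50.72, 133.34], [12.68, 142.11], [-81.47, 261.47], [9.98, 163.14], [-165.26, 165.26]. Speed limits (degrees/s): [136.94, 136.94, 180, 180, 180, 180].

### API

Orientations are given as a 3x3 rotation matrix whose columns are the frame's x, y, z axes.
In Python, from rig import env gives the robot as it stands. The module is installed in compiled form; this text tells all that it offers.
- The arm moves only by the shell command python3 -m pendant 'ROWS' [FORCE]. ROWS is JSON, a list of rows, each a list of 3 entries, a list of its own where there are three numbers: the shift along the world's x, y, z as a fraction of full scale, then the turn about the world's z as a fraction of full scale, then the opening, from 0 (shut) to 1 (fully open). A call has 1 to 12 rows; each row shifts and turns the commanded pose from where the row before left it; what a row does not reach is not made up. Full scale, the value 1, is 30 mm for a shift and 5 degrees for a turn. A row lasts 1/12 s, in which the tool goes at most 41.7 mm and 7.16 degrees, less where a joint would pass 70% of its speed; a pose out of reach is approached as far as the arm can. A call with a number of a shift or a turn outside -1 to 1 is refused whole. A call with a gripper value outside its range is refused whole. The fingers move at their own pace and stop on an object; FORCE is the grip in N (left out, the last holds). Time passes only in rows, so rows that do not move let the fingers close. It gives the time, the measured TCP pose, the force and the opening at its end, in the units of the state.
- env.observe(): the state, without advancing time (a new reading comes with each control period).
- env.get_image(name): name is "scene" or "side" or "wrist"; returns (picture, depth): 480x640x3 uint8, red, green, blue; 480x640 float32, m along the optical axis (not along the pixel's ray), 0 where there is no reading.
- env.camera_model(name): a dict with "camera_matrix" (3x3 intrinsics, pixels), "dist_coeffs" ([k1, k2, p1, p2, k3] as OpenCV has them; the pictures are not rectified), "R" (3x3) and "t" (3): a world point X has camera coordinates R X + t; the wrist camera has in their place "tool_from_camera" (4x4, takes a point from camera to tool coordinates, whose origin is the TCP and whose axes are the tool frame's). Camera axes: x right, y down, z forward; pixel columns grow to the right and rows downward; lengths in m; the calibration is good to about 2 mm. A picture is of the moment at which its call begins: read the wrist's pose just before it. camera_model takes no time and is no camera call.
- env.close_job(): hands the job in, once; it reports no verdict.
The state is a dict: "time_s": time; "q": joint angles; "qvel": joint speeds; "joint_efforts": joint torques, N m; "position": TCP position; "tool_rot": TCP orientation; "ft_force": force on the tool from outside, world axes, zero at the start; "wrist_torque": the same for the moment, N m; "grip_width": finger opening in m.
Only numpy, scipy, OpenCV 4.12 (cv2) and the standard library are available. Lean on these libraries where they do the work, as an engineer would, in place of code of your own. Each camera call takes 0.05 s, during which the arm holds its last target.

## Working session

There is one attempt and no reset: what is moved stays moved. The work goes in short steps, Python scripts to look and compute and a shell command to move; the robot and the scene stay as the last step left them, time stands still between calls to the robot, and variables do not carry over. Pictures are saved under pics/ and viewed, and the job is handed in when it is done.

```bash
mkdir -p pics
cat > h.py <<'E'
import numpy as np, cv2, json
from rig import env
def grab(name,fn):
    s=env.observe(); im,d=env.get_image(name); m=env.camera_model(name)
    cv2.imwrite(f'pics/{fn}.png',im[:,:,::-1])
    K=np.array(m['camera_matrix']);D=np.array(m['dist_coeffs'])
    if name=='wrist':
        T=np.array(m['tool_from_camera']);Rt=np.array(s['tool_rot']);p=np.array(s['position'])
        Rw=Rt@T[:3,:3]; c=Rt@T[:3,3]+p
    else:
        R=np.array(m['R']);t=np.array(m['t']);Rw=R.T;c=-R.T@t
    np.savez(f'pics/{fn}.npz',im=im,d=d,K=K,D=D,Rw=Rw,c=c)
    return s
class V:
    def __init__(s,fn):
        z=np.load(f'pics/{fn}.npz'); s.im,s.d,s.K,s.D,s.Rw,s.c=[z[k] for k in('im','d','K','D','Rw','c')]
        s.hsv=cv2.cvtColor(s.im,cv2.COLOR_RGB2HSV)
    def rays(s,uv):
        n=cv2.undistortPoints(np.array(uv,float).reshape(-1,1,2),s.K,s.D).reshape(-1,2)
        return np.c_[n,np.ones(len(n))]@s.Rw.T
    def plane(s,uv,z):
        r=s.rays(uv); return s.c+r*((z-s.c[2])/r[:,2])[:,None]
    def dep(s,uv):
        uv=np.array(uv,int).reshape(-1,2); return s.c+s.rays(uv)*s.d[uv[:,1],uv[:,0]][:,None]
    def proj(s,X):
        r=cv2.Rodrigues(s.Rw.T)[0]; return cv2.projectPoints(np.array(X,float).reshape(-1,1,3),r,-s.Rw.T@s.c,s.K,s.D)[0].reshape(-1,2)
    def cloud(s):
        v,u=np.mgrid[0:480,0:640]; uv=np.c_[u.ravel(),v.ravel()]
        P=s.c+s.rays(uv)*s.d.ravel()[:,None]; P[s.d.ravel()==0]=np.nan
        return P.reshape(480,640,3)
E
python3 - <<'E'
from h import *
s=grab('scene','s0');grab('side','d0')
for k,v in s.items(): print(k,np.round(v,3).tolist())
for n in('s0','d0'): print(V(n).c)
E
```

```text
time_s 0.0
q [-80.633, 21.842, 74.387, -0.001, 83.858, -12.335]
qvel [-0.046, 0.046, 0.044, -0.013, -0.092, 0.055]
joint_efforts [0.002, -44.846, -23.128, -0.0, 0.005, 0.0]
position [0.203, -0.511, 0.231]
tool_rot [[-0.929, -0.0, 0.37], [-0.37, 0.001, -0.929], [-0.0, -1.0, -0.001]]
ft_force [-0.051, 0.135, 0.238]
wrist_torque [-0.023, -0.011, -0.008]
grip_width 0.086
[ 0.97719994 -0.45585252  1.21576362]
[0.27223727 0.69846861 0.77694349]
```

View pics/s0.png

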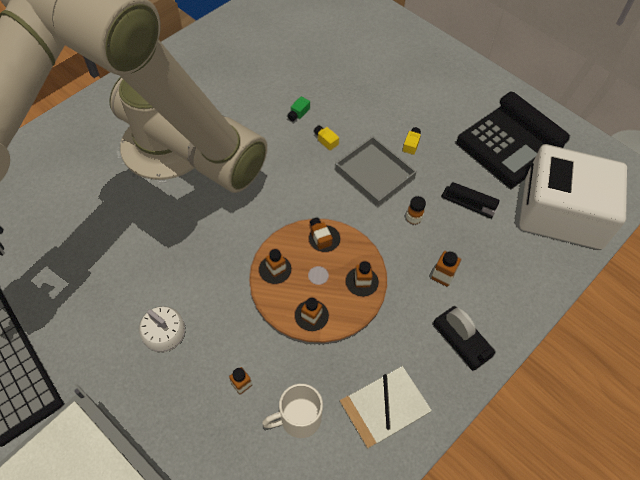

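View pics/d0.png

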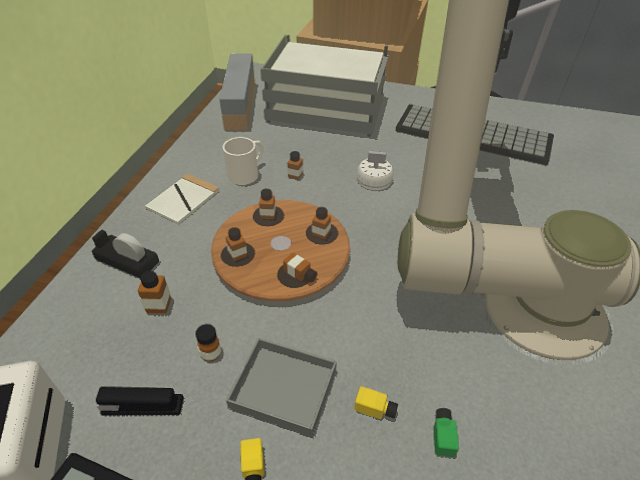

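Scene view: tipped jar at (320,235), three upright jars (275,262), (363,273) and (311,312), square jar on the table at (240,380), round jar (416,210), tall jar (447,267), timer (161,327), tray (375,170). The yellow and green lying jars are look-alikes. Next I'll measure these.

```bash
cat > m.py <<'E'
from h import *
A,B=V('s0'),V('d0'); CA,CB=A.cloud(),B.cloud()
def box(C,u0,u1,v0,v1,zlo,zhi,mask=None):
    P=C[v0:v1,u0:u1].reshape(-1,3); 
    ok=(P[:,2]>zlo)&(P[:,2]<zhi); 
    if mask is not None: ok&=mask[v0:v1,u0:u1].ravel()
    return P[ok]
def st(n,P): 
    c,(w,h),a=cv2.minAreaRect(P[:,:2].astype(np.float32))
    print(n,len(P),'med',np.round(np.median(P,0),4),'rect',np.round(c,4),np.round((w,h),4),round(a,1),'z',np.round(np.percentile(P[:,2],[2,98]),4))
# turntable plane via wood color
for nm,V_,C in(('scene',A,CA),('side',B,CB)):
    h=V_.hsv; wood=(h[...,0]>5)&(h[...,0]<20)&(h[...,1]>90)&(h[...,2]>90)&(C[...,2]>.02)&(C[...,2]<.04)&(C[...,0]<.75)
    wood=wood.astype(np.uint8); n,l,s,_=cv2.connectedComponentsWithStats(wood); k=1+np.argmax(s[1:,4])
    v,u=np.nonzero(l==k); P=C[v,u]
    e,r=cv2.minEnclosingCircle(P[:,:2].astype(np.float32)); print(nm,'table',e,r,np.median(P[:,2]))
    ctr=np.array(e)
    # contents above turntable
    D=np.hypot(C[...,0]-e[0],C[...,1]-e[1])
    m=(D<.145)&(C[...,2]>.036)&(C[...,2]<.12)
    n,l,s,_=cv2.connectedComponentsWithStats(m.astype(np.uint8))
    for k in range(1,n):
        if s[k,4]>60:
            P=C[l==k]; st(f'{nm} jar px {s[k,:4]}',P)
            T=P[P[:,2]>.085]
            if len(T)>5: st('   cap',T)
    # table objects
    m=(D>.16)&(C[...,2]>.02)&(C[...,2]<.1)&(C[...,0]>.05)&(C[...,0]<.85)
    n,l,s,_=cv2.connectedComponentsWithStats(m.astype(np.uint8))
    for k in range(1,n):
        if 80<s[k,4]<9000:
            P=C[l==k]; st(f'{nm} obj px {s[k,:4]}',P)
    # pads
    m=((h[...,2]<75)&(D<.15)&(abs(C[...,2]-.03)<.004)).astype(np.uint8)
    n,l,s,_=cv2.connectedComponentsWithStats(m)
    for k in range(1,n):
        if s[k,4]>60: P=C[l==k]; print(nm,'pad',s[k],np.round(cv2.minEnclosingCircle(P[:,:2].astype(np.float32)),4) if 0 else cv2.minEnclosingCircle(P[:,:2].astype(np.float32)))
E
python3 m.py
```

```text
scene table (0.5515363216400146, 0.0001418979954905808) 0.15086597204208374 0.028822399056579906
scene jar px [309 218  23  31] 448 med [0.4923 0.0673 0.0579] rect [0.485  0.0715] [0.0331 0.0724] 66.8 z [0.0382 0.0645]
scene jar px [265 249  20  28] 389 med [ 0.4854 -0.0612  0.0751] rect [ 0.4791 -0.0567] [0.0353 0.0335] 68.9 z [0.0387 0.0996]
   cap 123 med [ 0.479  -0.0567  0.096 ] rect [ 0.4773 -0.0556] [0.0242 0.0244] 13.5 z [0.0858 0.1011]
scene jar px [355 261  17  26] 365 med [0.6332 0.0513 0.0765] rect [0.63   0.0576] [0.0358 0.0305] 45.0 z [0.0387 0.0996]
   cap 124 med [0.6292 0.0564 0.0959] rect [0.6283 0.0568] [0.0239 0.0237] 7.3 z [0.0858 0.1009]
scene jar px [301 297  21  27] 404 med [ 0.6156 -0.0849  0.0761] rect [ 0.6098 -0.0773] [0.0338 0.0365] 12.2 z [0.0398 0.1006]
   cap 139 med [ 0.6106 -0.0793  0.0964] rect [ 0.61   -0.0785] [0.0239 0.0248] 46.5 z [0.0857 0.1016]
scene obj px [458  91 112 143] 6356 med [0.6412 0.5926 0.0369] rect [0.6915 0.591 ] [0.2383 0.3895] 69.1 z [0.0238 0.0916]
scene obj px [287  96  23  22] 258 med [0.1693 0.3115 0.0293] rect [0.1674 0.31
[... 5842 characters left out ...]
3048 0.0308] rect [0.2776 0.302 ] [0.0331 0.0674] 87.3 z [0.0208 0.034 ]
side obj px [434 408  25  45] 870 med [0.1644 0.3221 0.0314] rect [0.1642 0.3146] [0.0341 0.0696] 9.7 z [0.0216 0.0347]
side obj px [240 438  23  42] 834 med [0.4401 0.4467 0.0315] rect [0.4412 0.4464] [0.0323 0.0597] 24.3 z [0.0222 0.0348]
side pad [253 208  31  18 277] ((0.6062430143356323, -0.07334110140800476), 0.03570179268717766)
side pad [306 225  32  19 264] ((0.4729781150817871, -0.05318383499979973), 0.03481556475162506)
side pad [221 244  33  22 319] ((0.6249035596847534, 0.05997643619775772), 0.035842135548591614)
side pad [278 266  31  22 298] ((0.4917603135108948, 0.07894746959209442), 0.03574918583035469)
```

Run:
```python
import cv2
a=cv2.imread('pics/s0.png');b=cv2.imread('pics/d0.png')
t=[a[345:415,200:340],a[210:260,270:370],a[295:355,125:245]]
t=[cv2.resize(x,(400,int(400*x.shape[0]/x.shape[1])),interpolation=2) for x in t]
t2=[b[245:295,250:350],b[145:195,270:370],b[140:195,330:440]]
t2=[cv2.resize(x,(400,200),interpolation=2) for x in t2]
t=[cv2.resize(x,(400,200)) for x in t]
cv2.imwrite('pics/c0.png',cv2.hconcat([cv2.vconcat(t),cv2.vconcat(t2)]))
```

```text
(no output)
```

View pics/c0.png

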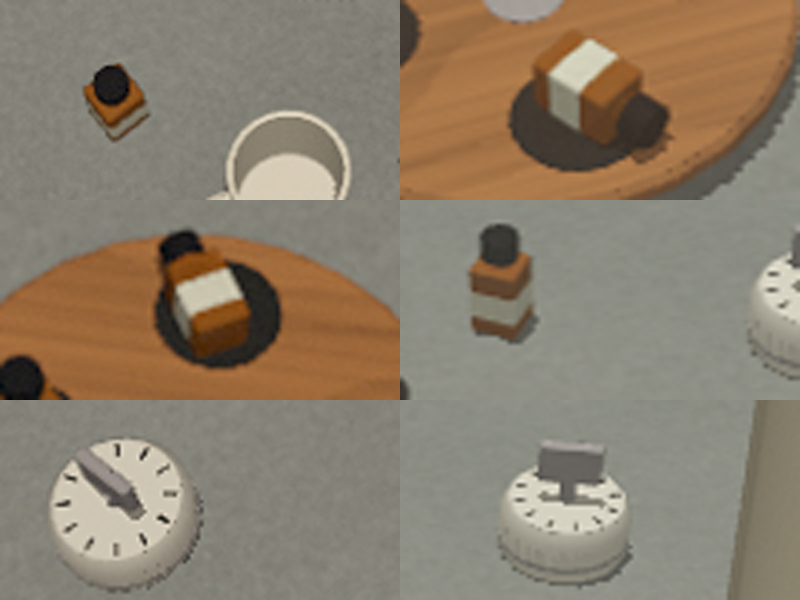

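Square jars in scene view: (240,380) is square, 68 mm tall and alone on the table beside the turntable, so it's the spare. (416,210) is round, (447,267) is the 88 mm tall one, and (275,262), (363,273) and (311,312) are the standing jars a to c. The tipped amber jar is at (320,235), lying on the fourth pad. The yellow and green lying ones stay put, and the crops confirm all of this. I'll move above the tipped jar now.

```bash
python3 -m pendant '[[[0.48,0.97,0],-0.43,1],[[0.48,0.97,0],-0.43,1],[[0.48,0.97,0],-0.43,1],[[0.48,0.97,0],-0.43,1],[[0.48,0.97,0],-0.43,1],[[0.48,0.97,0],-0.43,1],[[0.48,0.97,0],-0.43,1],[[0.48,0.97,0],-0.43,1],[[0.48,0.97,0],-0.43,1],[[0.48,0.97,0],-0.43,1]]' 40; python3 -m pendant '[[[0.48,0.97,0],-0.43,1],[[0.48,0.97,0],-0.43,1],[[0.48,0.97,0],-0.43,1],[[0.48,0.97,0],-0.43,1],[[0.48,0.97,0],-0.43,1],[[0.48,0.97,0],-0.43,1],[[0.48,0.97,0],-0.43,1],[[0.48,0.97,0],-0.43,1],[[0.48,0.97,0],-0.43,1],[[0.48,0.97,0],-0.43,1],[[0,0,0],0,1],[[0,0,0],0,1]]'
python3 -c "
from h import *
s=grab('wrist','w1');print(s['position'],s['q'],V('w1').c,V('w1').Rw)"
```

```text
time_s: 0.93
position: [0.3476, -0.2184, 0.2312]
tool_rot: [[-1.0, -0.0, 0.001], [-0.001, 0.0, -1.0], [0.0, -1.0, -0.0]]
ft_force: [0.0, 0.5, 0.4]
grip_width: 0.0855
time_s: 1.93
position: [0.4914, 0.0721, 0.2307]
tool_rot: [[-0.933, -0.001, -0.36], [0.36, -0.0, -0.933], [0.001, -1.0, 0.0]]
ft_force: [-0.2, -0.1, -0.5]
grip_width: 0.0855
[0.49138001 0.07212518 0.23073335] [-5.33071124e+00  1.65057632e+01  8.25331698e+01 -7.98345207e-03
  8.10287526e+01  1.05797180e+02] [0.55642021 0.04701107 0.37350082] [[-3.60148399e-01 -8.97240255e-01 -2.55446776e-01]
 [-9.32894933e-01  3.46506635e-01  9.81845024e-02]
 [ 4.18914937e-04  2.73665995e-01 -9.61824697e-01]]
```

View pics/w1.png

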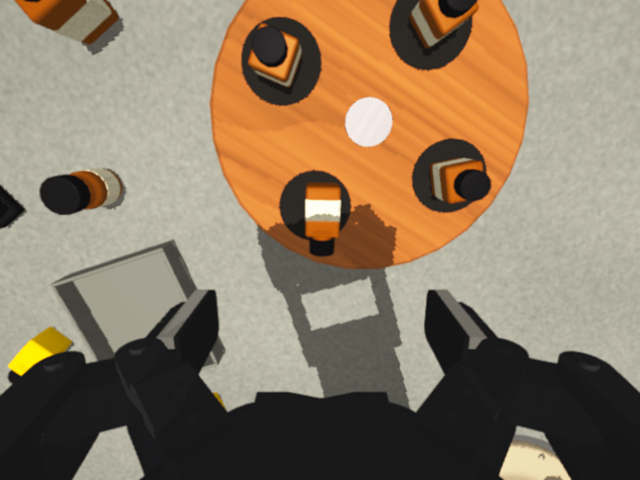

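The wrist view shows the tipped jar at (322,212) with its cap toward (322,245), and the whole turntable. Measuring from it.

```bash
cat > mw.py <<'E'
import sys
from h import *
W=V(sys.argv[1]); C=W.cloud(); h=W.hsv
def fitc(P):
    A=np.c_[2*P[:,:2],np.ones(len(P))]; x=np.linalg.lstsq(A,(P[:,:2]**2).sum(1),rcond=None)[0]
    return x[:2],np.sqrt(x[2]+x[:2]@x[:2])
m=(C[...,2]>.037)&(C[...,2]<.12)&(np.hypot(C[...,0]-.551,C[...,1]-.002)<.14)
n,l,s,_=cv2.connectedComponentsWithStats(m.astype(np.uint8))
for k in range(1,n):
    if s[k,4]>150:
        P=C[l==k]; hi=np.percentile(P[:,2],98); T=P[P[:,2]>hi-.012]
        c,w,a=cv2.minAreaRect(T[:,:2].astype(np.float32)); print(s[k,:4],'hi',hi,'toprect',np.round(c,4),np.round(w,4),a)
# pads
m=((h[...,2]<90)&(h[...,1]<110)&(abs(C[...,2]-.03)<.005)&(np.hypot(C[...,0]-.551,C[...,1]-.002)<.15)).astype(np.uint8)
m=cv2.morphologyEx(m,cv2.MORPH_OPEN,np.ones((3,3)))
n,l,s,_=cv2.connectedComponentsWithStats(m)
for k in range(1,n):
    if s[k,4]>300:
        v,u=np.nonzero(l==k); P=W.plane(np.c_[u,v],.030); e=cv2.minEnclosingCircle(P[:,:2].astype(np.float32)); print('pad',s[k,:4],np.round(e[0],4),round(e[1],4))
# hub
m=((h[...,2]>170)&(h[...,1]<60)&(abs(C[...,2]-.03)<.006)&(np.hypot(C[...,0]-.551,C[...,1]-.002)<.03)).astype(np.uint8)
v,u=np.nonzero(m)
if len(u): P=W.plane(np.c_[u,v],.030); print('hub',cv2.minEnclosingCircle(P[:,:2].astype(np.float32)))
E
python3 mw.py w1
python3 - <<'E'
from h import *
W=V('w1');C=W.cloud()
m=(C[...,2]>.012)&(C[...,2]<.036)&(abs(C[...,0]-.44)<.12)&(abs(C[...,1]-.31)<.12)&(W.hsv[...,1]<60)
P=C[m];print('tray',cv2.minAreaRect(P[:,:2].astype(np.float32)),len(P))
E
```

```text
[410   0  69  47] hi 0.09890875513671926 toprect [ 0.6022 -0.0726] [0.0231 0.0086] 61.05289077758789
[248  23  54  64] hi 0.09941669846177857 toprect [0.6267 0.0598] [0.0248 0.0243] 6.434320449829102
[431 158  61  45] hi 0.09925280660210618 toprect [ 0.4764 -0.0524] [0.0245 0.0242] 39.066219329833984
[306 182  35  74] hi 0.06368600523829251 toprect [0.4831 0.0735] [0.0315 0.0685] 68.17300415039062
pad [390   0  81  69] [ 0.6078 -0.0747] 0.035
pad [242  18  78  87] [0.6276 0.058 ] 0.0353
pad [413 139  69  73] [ 0.4751 -0.0555] 0.0353
pad [281 172  56  66] [0.4948 0.0782] 0.0349
hub ((0.5514135360717773, 0.0014044883428141475), 0.021994836628437042)
tray ((0.4401249289512634, 0.3099629878997803), (0.1317436397075653, 0.15068158507347107), 87.01898193359375) 3115
```

```bash
python3 -m pendant '[[[-0.03,-0.06,-1],-0.13,1],[[0,0,-1],0,1],[[0,0,-1],0,1],[[0,0,-1],0,1],[[0,0,-1],0,1],[[0,0,-0.7],0,1],[[0,0,-0.5],0,1],[[0,0,-0.3],0,1],[[0,0,0],0,1],[[0,0,0],0,1]]' 40
python3 -c "
from h import *
s=grab('wrist','w2')"
```

```text
time_s: 2.82
position: [0.4906, 0.0686, 0.0367]
tool_rot: [[-0.927, 0.0, -0.375], [0.375, -0.0, -0.927], [-0.0, -1.0, -0.0]]
ft_force: [-0.3, -0.7, -0.2]
grip_width: 0.0854
```

View pics/w2.png

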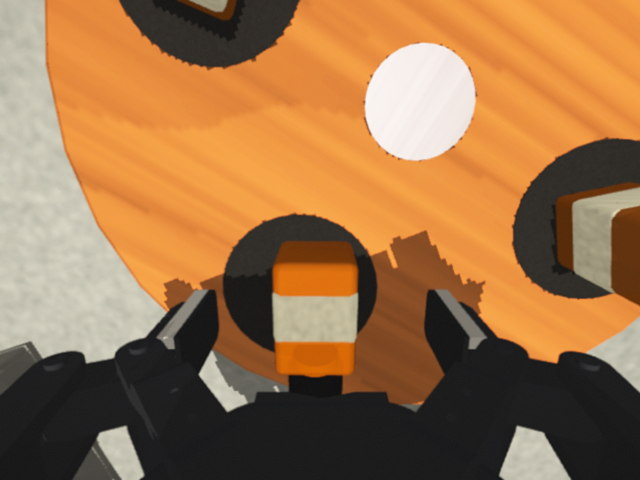

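The jar lies between the fingers (276–357 px), about 2 mm left of centre. Correcting that, then closing.

```bash
python3 -m pendant '[[[0.02,0.05,-0.1],0,1],[[0,0,0],0,0.6],[[0,0,0],0,0.5],[[0,0,0],0,0.45],[[0,0,0],0,0.4],[[0,0,0],0,0.3],[[0,0,0],0,0.2],[[0,0,0],0,0.2],[[0,0,0],0,0.2],[[0,0,0],0,0.2]]' 40
python3 -m pendant '[[[0,0,0],0,0.2],[[0,0,0.3],0,0.2],[[0,0,0.6],0,0.2],[[0,0,1],0,0.2],[[0,0,0.5],0,0.2],[[0,0,0],0,0.2]]' 40
python3 -c "
from h import *
s=grab('wrist','w3')"
```

```text
time_s: 3.7
position: [0.4913, 0.0708, 0.0336]
tool_rot: [[-0.928, 0.001, -0.374], [0.374, 0.0, -0.928], [-0.001, -1.0, -0.0]]
ft_force: [-0.8, 0.1, 5.3]
grip_width: 0.0314
time_s: 4.2
position: [0.4925, 0.0706, 0.1085]
tool_rot: [[-0.928, 0.006, -0.374], [0.374, -0.001, -0.928], [-0.006, -1.0, -0.002]]
ft_force: [0.3, 0.2, -1.1]
grip_width: 0.0318
```

View pics/w3.png

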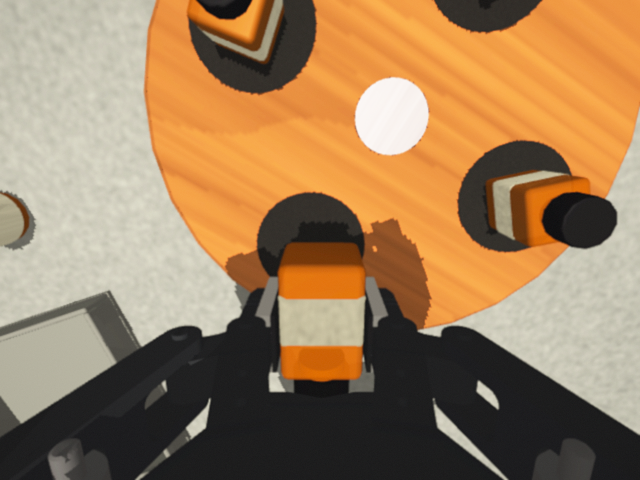

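The jar is held level. Pads closed around the block at (278–365, 300–345 px). Moving over the tray, and turning 19° to line the jar up with it.

```bash
python3 -m pendant '[[[-0.16,0.88,0.2],0.42,0.2],[[-0.16,0.88,0],0.42,0.2],[[-0.16,0.88,0],0.42,0.2],[[-0.16,0.88,0],0.42,0.2],[[-0.16,0.88,0],0.42,0.2],[[-0.16,0.88,0],0.42,0.2],[[-0.16,0.88,0],0.42,0.2],[[-0.16,0.88,0],0.42,0.2],[[-0.16,0.88,0],0.42,0.2],[[0,0,0],0,0.2],[[0,0,0],0,0.2]]' 40
python3 -c "
from h import *
s=grab('wrist','w4');grab('scene','s4')
W=V('w4');print(s['position'],W.plane([[320,330]],.05))
print(W.proj([[.44,.3095,.004],[.515,.245,.004]]))"
```

```text
time_s: 5.17
position: [0.4468, 0.3089, 0.1099]
tool_rot: [[-0.999, -0.002, -0.051], [0.051, -0.001, -0.999], [0.002, -1.0, 0.001]]
ft_force: [-0.1, -0.9, -1.1]
grip_width: 0.031
[0.44683205 0.30894402 0.1099118 ] [[0.39309709 0.31216929 0.05      ]]
[[320.4640968  241.12513818]
 [408.8209361  132.11010182]]
```

View pics/w4.png

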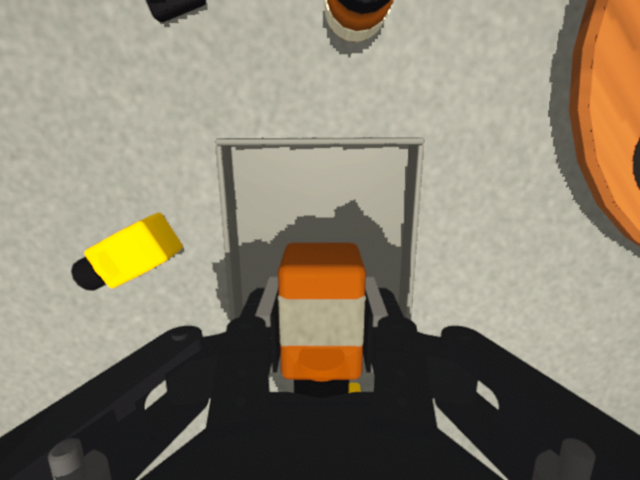

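```bash
python3 mw.py s4; python3 mw.py w4
```

```text
[265 249  20  28] hi 0.09939184902665898 toprect [ 0.4776 -0.0548] [0.0234 0.0245] 49.343109130859375
[355 261  17  25] hi 0.09995933789205935 toprect [0.6287 0.0575] [0.0237 0.0248] 5.292604446411133
[301 297  21  27] hi 0.10043150861312378 toprect [ 0.6094 -0.0776] [0.0231 0.0253] 67.74032592773438
pad [310 226  30  26] [0.4957 0.0767] 0.0345
```

Tray is square to the jar and centred under it; the turntable hasn't moved. Lowering.

```bash
python3 -m pendant '[[[0,0,-1],0,0.2],[[0,0,-1],0,0.2],[[0,0,-0.7],0,0.2],[[0,0,-0.4],0,0.2],[[0,0,-0.2],0,0.2],[[0,0,0],0,0.2],[[0,0,-0.05],0,0.2],[[0,0,0],0,0.2]]' 40
```

```text
time_s: 5.93
position: [0.4485, 0.3082, 0.0115]
tool_rot: [[-0.999, 0.001, -0.054], [0.054, 0.001, -0.999], [-0.001, -1.0, -0.001]]
ft_force: [0.1, 0.2, -1.7]
grip_width: 0.0313
```

```bash
python3 -m pendant '[[[0,0,-0.1],0,0.2],[[0,0,0],0,0.2],[[0,0,0],0,0.2]]' 40
```

```text
time_s: 6.18
position: [0.4479, 0.3084, 0.0081]
tool_rot: [[-0.999, 0.0, -0.053], [0.053, 0.0, -0.999], [-0.0, -1.0, -0.0]]
ft_force: [0.6, -0.3, -1.9]
grip_width: 0.0314
```

```bash
python3 -m pendant '[[[0,0,-0.05],0,0.2],[[0,0,0],0,0.2],[[0,0,0],0,0.2]]' 40;python3 -m pendant '[[[0,0,-0.03],0,0.2],[[0,0,0],0,0.2],[[0,0,0],0,0.2]]' 40
```

```text
time_s: 6.43
position: [0.4481, 0.3084, 0.0076]
tool_rot: [[-0.999, 0.001, -0.053], [0.053, 0.0, -0.999], [-0.001, -1.0, -0.0]]
ft_force: [-2.8, -2.8, 11.3]
grip_width: 0.0316
time_s: 6.68
position: [0.4481, 0.3084, 0.0076]
tool_rot: [[-0.999, 0.002, -0.053], [0.053, 0.0, -0.999], [-0.002, -1.0, -0.001]]
ft_force: [-5.1, -3.5, 19.8]
grip_width: 0.0315
```

Contact with the tray floor. Easing off and opening part-way.

```bash
python3 -m pendant '[[[0,0,0.05],0,0.2],[[0,0,0],0,0.45],[[0,0,0],0,0.55],[[0,0,0],0,0.62],[[0,0,0],0,0.62],[[0,0,0],0,0.62]]' 40
python3 -m pendant '[[[0,0,0.3],0,0.62],[[0,0,0.7],0,0.62],[[0,0,1],0,0.62],[[0,0,1],0,0.62],[[0,0,1],0,0.62],[[0,0,0.6],0,0.62],[[0,0,0],0,0.8]]' 40
python3 -c "
from h import *
s=grab('wrist','w5')"
```

```text
time_s: 7.18
position: [0.4479, 0.3083, 0.0067]
tool_rot: [[-0.999, -0.0, -0.053], [0.053, -0.0, -0.999], [0.0, -1.0, 0.0]]
ft_force: [-0.5, 1.1, 0.5]
grip_width: 0.0528
time_s: 7.77
position: [0.4493, 0.309, 0.1496]
tool_rot: [[-0.999, 0.007, -0.053], [0.053, 0.003, -0.999], [-0.007, -1.0, -0.003]]
ft_force: [-0.4, 0.2, 0.3]
grip_width: 0.0636
```

View pics/w5.png

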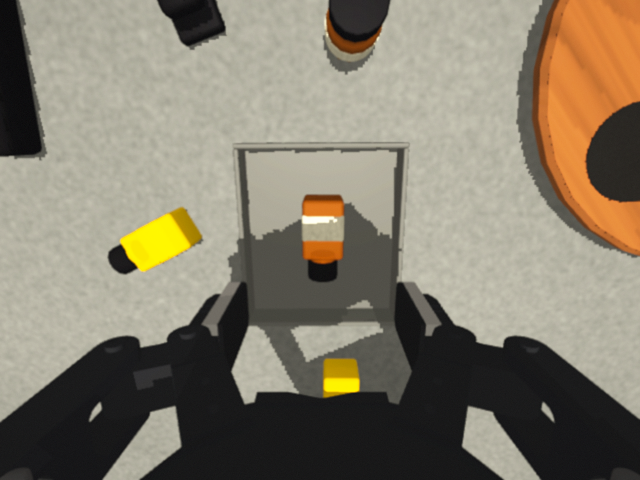

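The jar lies on its side in the tray's centre (322,235 px), released. Next I'll move over the spare.

```bash
python3 -m pendant '[[[0.26,-0.97,0.4],0,1],[[0.26,-0.97,0.4],0,1],[[0.26,-0.97,0.4],0,1],[[0.26,-0.97,0.4],0,1],[[0.26,-0.97,0.4],0,1],[[0.26,-0.97,0.4],0,1],[[0.26,-0.97,0.3],0,1],[[0.26,-0.97,0],0,1],[[0.26,-0.97,0],0,1],[[0.26,-0.97,0],0,1]]' 40; python3 -m pendant '[[[0.26,-0.97,0],0,1],[[0.26,-0.97,0],0,1],[[0.26,-0.97,0],0,1],[[0.26,-0.97,0],0,1],[[0.26,-0.97,0],0,1],[[0.26,-0.97,0],0,1],[[0.26,-0.97,0],0,1],[[0.26,-0.97,0],0,1],[[0.26,-0.97,0],0,1],[[0.26,-0.97,0],0,1],[[0,0,0],0,1],[[0,0,0],0,1]]'
cat > ms.py <<'E'
import sys
from h import *
s=grab('wrist',sys.argv[1]);W=V(sys.argv[1]);C=W.cloud();print(s['position'],s['q'])
m=(np.hypot(C[...,0]-.607,C[...,1]+.272)<.04)&(C[...,2]<.1)
for lo,hi in((.062,.08),(.012,.044),(.012,.08),(.045,.051)):
    P=C[m&(C[...,2]>lo)&(C[...,2]<hi)]; 
    if len(P)>10: c,w,a=cv2.minAreaRect(P[:,:2].astype(np.float32));print(lo,hi,len(P),np.round(c,4),np.round(w,4),a)
E
python3 ms.py w6
```

```text
time_s: 8.65
position: [0.5256, 0.0159, 0.225]
tool_rot: [[-0.999, -0.002, -0.053], [0.053, 0.0, -0.999], [0.002, -1.0, -0.0]]
ft_force: [0.4, 0.1, -0.5]
grip_width: 0.0851
time_s: 9.65
position: [0.6035, -0.2748, 0.2238]
tool_rot: [[-0.998, -0.003, -0.055], [0.055, 0.002, -0.998], [0.003, -1.0, -0.002]]
ft_force: [0.0, 0.3, 0.7]
grip_width: 0.0854
[ 0.60346337 -0.27479076  0.22382224] [-3.46910221e+01  3.39759782e+01  5.45887673e+01  4.34034360e-03
  9.16222984e+01  5.84673102e+01]
0.062 0.08 614 [ 0.609  -0.2731] [0.023  0.0239] 86.41431427001953
0.012 0.044 148 [ 0.6241 -0.2746] [0.0312 0.0022] 83.66914367675781
0.012 0.08 1288 [ 0.6089 -0.2735] [0.0312 0.0327] 85.94929504394531
0.045 0.051 478 [ 0.6088 -0.2734] [0.0312 0.0322] 85.76390838623047
```

View pics/w6.png

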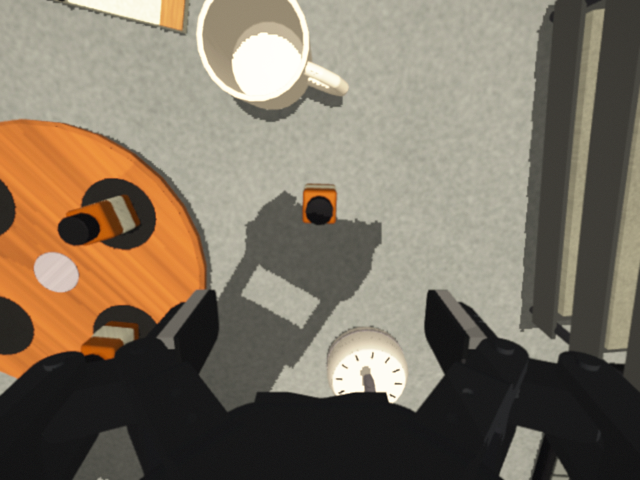

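The spare is at (320,205 px), square to the jaws within 1°. Descending.

```bash
python3 -m pendant '[[[0.15,0.06,-1],-0.1,1],[[0,0,-1],0,1],[[0,0,-1],0,1],[[0,0,-1],0,1],[[0,0,-1],0,1],[[0,0,-0.8],0,1],[[0,0,-0.6],0,1],[[0,0,-0.4],0,1],[[0,0,-0.1],0,1],[[0,0,0],0,1],[[0,0,0],0,1]]' 40
python3 ms.py w7
```

```text
time_s: 10.62
position: [0.6089, -0.2718, 0.0202]
tool_rot: [[-0.998, 0.002, -0.061], [0.061, -0.001, -0.998], [-0.002, -1.0, 0.001]]
ft_force: [-0.0, 0.1, 0.4]
grip_width: 0.0852
[ 0.60892778 -0.27178574  0.02016776] [-3.42032328e+01  4.44862737e+01  6.92737723e+01  4.01680744e-03
  6.61379727e+01  5.93137769e+01]
0.062 0.08 4608 [ 0.6089 -0.2731] [0.0242 0.0252] 71.34103393554688
0.012 0.044 2142 [ 0.6237 -0.2742] [0.0323 0.004 ] 86.33965301513672
0.012 0.08 10464 [ 0.6098 -0.2732] [0.0323 0.0316] 85.84030151367188
0.045 0.051 2780 [ 0.6097 -0.2731] [0.0319 0.0315] 85.30979919433594
```

View pics/w7.png

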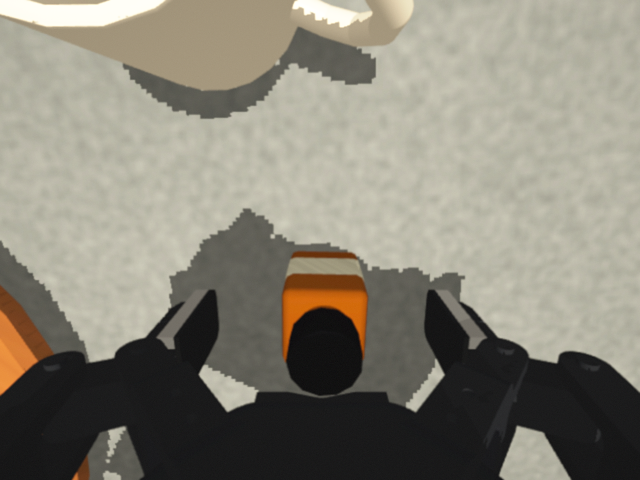

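Spare sits between the fingers, 1 mm to the right. Nudging across, closing and lifting.

```bash
python3 -m pendant '[[[0,-0.04,-0.1],0,1],[[0,0,0],0,0.6],[[0,0,0],0,0.5],[[0,0,0],0,0.45],[[0,0,0],0,0.4],[[0,0,0],0,0.3],[[0,0,0],0,0.2],[[0,0,0],0,0.2],[[0,0,0],0,0.2],[[0,0,0],0,0.2]]' 40
python3 -m pendant '[[[0,0,0.3],0,0.2],[[0,0,0.6],0,0.2],[[0,0,1],0,0.2],[[0,0,1],0,0.2],[[0,0,1],0,0.2],[[0,0,0.5],0,0.2],[[0,0,0],0,0.2]]' 40
python3 -c "
from h import *
s=grab('wrist','w8');grab('scene','s8');grab('side','d8')"
for i in s8 d8; do python3 mw.py $i; done
```

```text
time_s: 11.5
position: [0.6085, -0.2732, 0.0162]
tool_rot: [[-0.998, 0.001, -0.062], [0.062, -0.0, -0.998], [-0.001, -1.0, 0.0]]
ft_force: [0.5, 0.3, 2.8]
grip_width: 0.0319
time_s: 12.08
position: [0.6095, -0.2737, 0.1524]
tool_rot: [[-0.998, 0.006, -0.062], [0.062, -0.004, -0.998], [-0.006, -1.0, 0.004]]
ft_force: [-0.2, 0.0, -1.0]
grip_width: 0.0313
[265 249  20  27] hi 0.1000542941722737 toprect [ 0.4768 -0.0554] [0.0258 0.0242] 7.063037395477295
[355 261  17  26] hi 0.09991852949687358 toprect [0.6288 0.0579] [0.023  0.0256] 43.291969299316406
[301 297  21  28] hi 0.10010121228182874 toprect [ 0.6097 -0.0781] [0.024  0.0248] 44.04999542236328
pad [309 225  31  27] [0.4949 0.0766] 0.0345
pad [346 271  32  25] [0.6282 0.0574] 0.0346
pad [295 305  34  26] [ 0.6093 -0.0758] 0.0349
[259 188  17  31] hi 0.09943552618126165 toprect [ 0.6063 -0.0753] [0.0232 0.0249] 62.365638732910156
[312 207  19  31] hi 0.09963985224509894 toprect [ 0.4737 -0.052 ] [0.0234 0.0239] 18.662620544433594
[226 227  21  33] hi 0.09970098305513904 toprect [0.6239 0.0611] [0.0236 0.0244] 76.51370239257812
pad [221 245  33  21] [0.6258 0.0585] 0.0353
pad [278 262  34  26] [0.4926 0.0782] 0.0352
hub ((0.5491775274276733, 0.00015329424059018493), 0.020454637706279755)
```

View pics/w8.png

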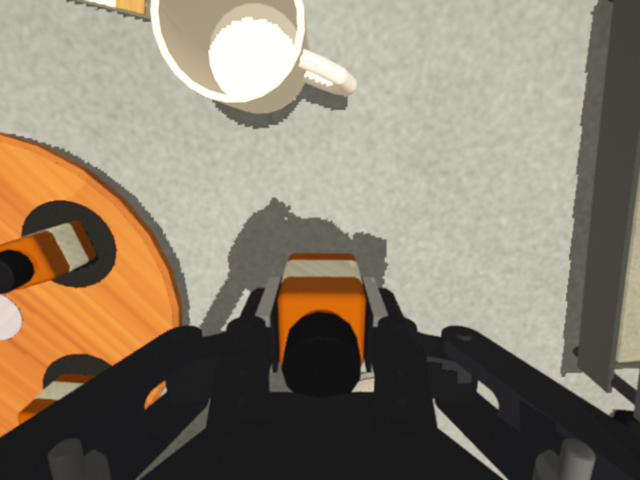

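View pics/d8.png

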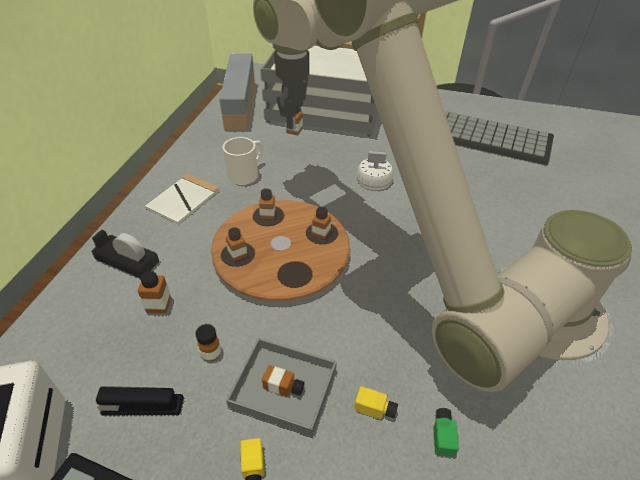

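Spare is held straight and the tray jar is unchanged (283,380). Bare pad at about (0.494, 0.078). Carrying the spare there.

```bash
python3 -m pendant '[[[-0.32,0.9,0],0,0.2],[[-0.32,0.9,0],0,0.2],[[-0.32,0.9,0],0,0.2],[[-0.32,0.9,0],0,0.2],[[-0.32,0.9,0],0,0.2],[[-0.32,0.9,0],0,0.2],[[-0.32,0.9,0],0,0.2],[[-0.32,0.9,0],0,0.2],[[-0.32,0.9,0],0,0.2],[[-0.32,0.9,0],0,0.2],[[-0.32,0.9,0],0,0.2],[[-0.32,0.9,0],0,0.2]]' 40
python3 -m pendant '[[[0,0.5,0],0,0.2],[[0,0.4,0],0,0.2],[[0,0,0],0,0.2],[[0,0,0],0,0.2]]' 40
python3 -c "
from h import *
s=grab('wrist','w9');print(s['position'])"
python3 mw.py w9
```

```text
time_s: 13.23
position: [0.4917, 0.0522, 0.1464]
tool_rot: [[-0.998, -0.003, -0.062], [0.062, 0.001, -0.998], [0.003, -1.0, -0.0]]
ft_force: [0.0, 0.5, -0.7]
grip_width: 0.0317
time_s: 13.57
position: [0.4931, 0.0779, 0.1472]
tool_rot: [[-0.998, -0.001, -0.061], [0.061, -0.0, -0.998], [0.001, -1.0, 0.0]]
ft_force: [-0.2, -0.2, -1.1]
grip_width: 0.0316
[0.49308982 0.07786603 0.14716541]
[301   0  78  66] hi 0.09910683847805311 toprect [0.62   0.0611] [0.0241 0.0108] 80.02056121826172
[521   0 119  77] hi 0.09908036021526141 toprect [ 0.6067 -0.0735] [0.0236 0.018 ] 70.55644989013672
[470 220  96  72] hi 0.09913899944059608 toprect [ 0.4768 -0.0525] [0.0252 0.0246] 34.69898986816406
pad [285   0 107  90] [0.6275 0.0581] 0.0356
pad [485   0 103 106] [ 0.6081 -0.075 ] 0.0355
pad [276 182  91  72] [0.4946 0.0776] 0.0354
pad [448 197  92  86] [ 0.475  -0.0556] 0.0355
hub ((0.5513744354248047, 0.0012390119954943657), 0.022190958261489868)
```

View pics/w9.png

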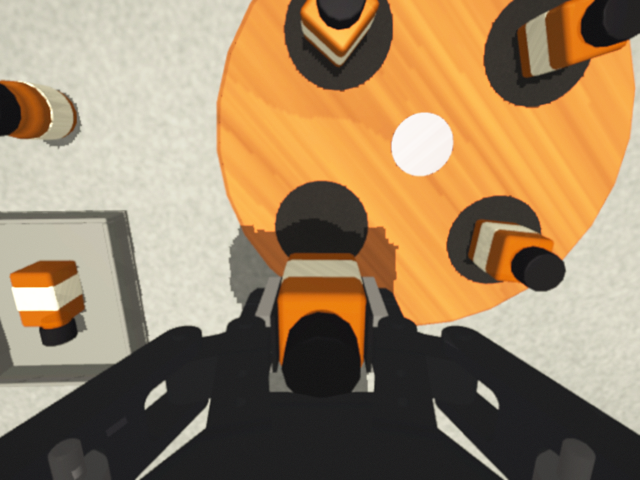

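Pad, hub and the opposite pad agree that pad_free is at (0.4946, 0.0776), and the held jar is centred over it. Lowering.

```bash
python3 -m pendant '[[[0,0,-1],0,0.2],[[0,0,-1],0,0.2],[[0,0,-0.7],0,0.2],[[0,0,-0.4],0,0.2],[[0,0,-0.12],0,0.2],[[0,0,0],0,0.2],[[0,0,0],0,0.2]]' 40; python3 -m pendant '[[[0,0,-0.06],0,0.2],[[0,0,0],0,0.2],[[0,0,0],0,0.2]]' 40
```

```text
time_s: 14.2
position: [0.4937, 0.0773, 0.0518]
tool_rot: [[-0.998, 0.001, -0.063], [0.063, -0.0, -0.998], [-0.001, -1.0, 0.0]]
ft_force: [-0.5, -0.2, -0.7]
grip_width: 0.0316
time_s: 14.45
position: [0.4934, 0.0778, 0.0501]
tool_rot: [[-0.998, 0.001, -0.062], [0.062, -0.0, -0.998], [-0.001, -1.0, 0.0]]
ft_force: [-0.2, 0.4, -0.7]
grip_width: 0.0317
```

```bash
python3 -m pendant '[[[0.02,0,-0.08],0,0.2],[[0,0,0],0,0.2],[[0,0,0],0,0.2]]' 40; python3 -m pendant '[[[0,0,-0.04],0,0.2],[[0,0,0],0,0.2],[[0,0,0],0,0.2]]' 40
```

```text
time_s: 14.7
position: [0.4938, 0.0779, 0.0471]
tool_rot: [[-0.998, -0.0, -0.062], [0.062, 0.0, -0.998], [0.0, -1.0, -0.0]]
ft_force: [0.3, 0.2, -0.9]
grip_width: 0.0313
time_s: 14.95
position: [0.494, 0.0779, 0.0461]
tool_rot: [[-0.998, 0.001, -0.062], [0.062, 0.0, -0.998], [-0.001, -1.0, -0.0]]
ft_force: [-0.2, 0.6, 2.7]
grip_width: 0.0316
```

Just touching. Opening symmetrically and straight up.

```bash
python3 -m pendant '[[[0,0,-0.01],0,0.2],[[0,0,0],0,0.45],[[0,0,0],0,0.5],[[0,0,0],0,0.6],[[0,0,0],0,0.7],[[0,0,0],0,0.8],[[0,0,0],0,0.8]]' 40
python3 -m pendant '[[[0,0,0.3],0,0.8],[[0,0,0.7],0,0.8],[[0,0,1],0,0.8],[[0,0,1],0,0.8],[[0,0,1],0,0.8],[[0,0,1],0,0.8],[[0,0,0],0,0.8]]' 40
python3 -c "
from h import *
s=grab('wrist','w10')"
python3 mw.py w10
```

```text
time_s: 15.53
position: [0.4938, 0.0779, 0.0455]
tool_rot: [[-0.998, -0.0, -0.062], [0.062, 0.0, -0.998], [0.0, -1.0, -0.0]]
ft_force: [-0.9, -0.6, -0.4]
grip_width: 0.0684
time_s: 16.12
position: [0.4957, 0.0779, 0.2017]
tool_rot: [[-0.998, 0.011, -0.062], [0.062, -0.001, -0.998], [-0.011, -1.0, 0.0]]
ft_force: [-0.2, -0.2, -0.3]
grip_width: 0.0685
[306   9  60  76] hi 0.09934664277668427 toprect [0.6267 0.0598] [0.0244 0.0239] 1.9667699337005615
[481  26  91  68] hi 0.09923041489947151 toprect [ 0.6094 -0.0762] [0.0244 0.025 ] 26.084253311157227
[302 201  40  51] hi 0.09927769997113192 toprect [0.4948 0.0778] [0.0242 0.0239] 85.73052215576172
[445 211  70  55] hi 0.099052567489115 toprect [ 0.4765 -0.0524] [0.0251 0.0245] 38.87287139892578
pad [293   9  85  94] [0.6276 0.0581] 0.0355
pad [454  24  83  93] [ 0.6081 -0.0749] 0.0354
pad [284 179  75  67] [0.4947 0.0777] 0.0352
pad [427 192  76  72] [ 0.4751 -0.0551] 0.0351
hub ((0.5514311790466309, 0.0014156039105728269), 0.022059721872210503)
```

View pics/w10.png

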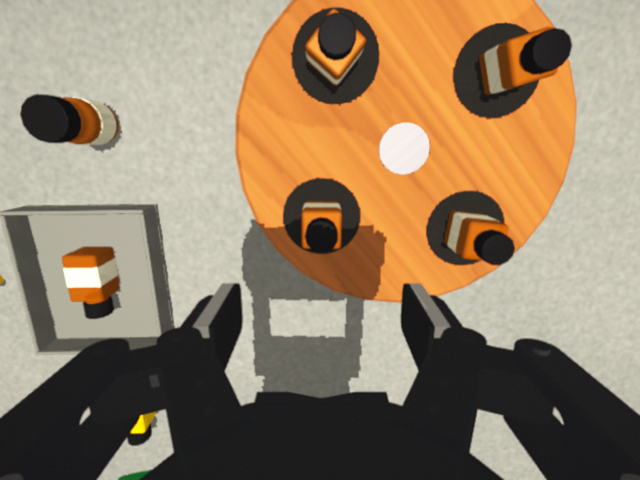

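Spare stands at (0.4948, 0.0778) on pad (0.4947, 0.0777), with its cap at 0.099 high. Next, the key: wing angle from the earlier views.

```bash
cat > mk.py <<'E'
import sys
from h import *
for n in sys.argv[1:]:
    W=V(n);C=W.cloud();D=np.hypot(C[...,0]-.408,C[...,1]+.314)
    P=C[(D<.04)&(C[...,2]>.060)&(C[...,2]<.1)]
    T=C[(D<.06)&(C[...,2]>.035)&(C[...,2]<.046)]
    if len(P)>20: c,w,a=cv2.minAreaRect(P[:,:2].astype(np.float32));print(n,len(P),'wing',np.round(c,4),np.round(w,4),a, 'longdir',(a if w[0]>w[1] else a+90),'z',P[:,2].max())
    if len(T)>50: print('   dial',cv2.minEnclosingCircle(T[:,:2].astype(np.float32)))
E
python3 mk.py s0 d0 w6 s8 d8; python3 -c "
from h import *
print(env.observe()['q'])"
```

```text
s0 155 wing [ 0.4104 -0.317 ] [0.0455 0.0109] 8.4052152633667 longdir 8.4052152633667 z 0.08827395927948745
   dial ((0.4111243784427643, -0.31692075729370117), 0.04462509974837303)
d0 178 wing [ 0.4057 -0.3128] [0.0435 0.0174] 13.066760063171387 longdir 13.066760063171387 z 0.08655883484198268
   dial ((0.40545395016670227, -0.31133997440338135), 0.044130586087703705)
w6 151 wing [ 0.4291 -0.313 ] [0.0049 0.0101] 14.576805114746094 longdir 104.5768051147461 z 0.0821270774349998
   dial ((0.4102821350097656, -0.31624269485473633), 0.04321890324354172)
s8 156 wing [ 0.4111 -0.3168] [0.0444 0.0112] 9.557869911193848 longdir 9.557869911193848 z 0.08741778357166141
   dial ((0.41141003370285034, -0.31777316331863403), 0.04454052820801735)
d8 181 wing [ 0.4059 -0.3131] [0.0437 0.0125] 8.648124694824219 longdir 8.648124694824219 z 0.08661597566019508
   dial ((0.40617191791534424, -0.3118421733379364), 0.04327758774161339)
[-4.62093733e+00  1.83415291e+01  8.54273887e+01 -6.39551567e-04
  7.58517283e+01  8.89144093e+01]
```

Wing lies along about 9°, centre near (0.409,-0.315), top at 0.085. I'll start the grasp with q6 near -149°, so the whole 240° of winding fits in one go.

```bash
python3 -m pendant '[[[-0.2,-0.94,0.1],1,0.8],[[-0.2,-0.94,0.1],1,0.8],[[-0.2,-0.94,0.1],1,0.8],[[-0.2,-0.94,0.1],1,0.8],[[-0.2,-0.94,0.1],1,0.8],[[-0.2,-0.94,0],1,0.8],[[-0.2,-0.94,0],1,0.8],[[-0.2,-0.94,0],1,0.8],[[-0.2,-0.94,0],1,0.8],[[-0.2,-0.94,0],1,0.8],[[-0.2,-0.94,0],1,0.8],[[-0.2,-0.94,0],1,0.8]]' 60; python3 -m pendant '[[[-0.2,-0.94,0],1,0.8],[[-0.2,-0.94,0],1,0.8],[[0,0,0],1,0.8],[[0,0,0],1,0.8],[[0,0,0],1,0.8],[[0,0,0],1,0.8],[[0,0,0],1,0.8],[[0,0,0],1,0.8],[[0,0,0],1,0.8],[[0,0,0],1,0.8],[[0,0,0],1,0.8],[[0,0,0],1,0.8]]' 60;  python3 -m pendant '[[[0,0,0],1,0.8],[[0,0,0],1,0.8],[[0,0,0],1,0.8],[[0,0,0],1,0.8],[[0,0,0],1,0.8],[[0,0,0],1,0.8],[[0,0,0],1,0.8],[[0,0,0],1,0.8],[[0,0,0],1,0.8],[[0,0,0],1,0.8],[[0,0,0],1,0.8],[[0,0,0],1,0.8]]' 60; python3 -m pendant '[[[0,0,0],1,0.8],[[0,0,0],1,0.8],[[0,0,0],0,0.8],[[0,0,0],0,0.8]]' 60
python3 -c "
from h import *
s=grab('wrist','w11');print(s['q'],np.degrees(np.arctan2(s['tool_rot'][1][2],s['tool_rot'][0][2])))"
python3 mk.py w11
```

```text
time_s: 17.17
position: [0.4209, -0.2615, 0.2099]
tool_rot: [[-0.549, -0.001, 0.836], [-0.836, 0.001, -0.549], [-0.0, -1.0, -0.002]]
ft_force: [-0.7, -0.1, -0.0]
grip_width: 0.0684
time_s: 18.17
position: [0.4094, -0.3165, 0.2098]
tool_rot: [[0.449, -0.001, 0.893], [-0.893, 0.002, 0.449], [-0.002, -1.0, -0.0]]
ft_force: [0.1, 0.4, 0.2]
grip_width: 0.0681
time_s: 19.17
position: [0.4094, -0.3165, 0.2098]
tool_rot: [[0.998, -0.001, 0.058], [-0.058, 0.002, 0.998], [-0.001, -1.0, 0.001]]
ft_force: [0.6, 0.0, -0.6]
grip_width: 0.0683
time_s: 19.5
position: [0.4096, -0.3166, 0.2101]
tool_rot: [[0.994, -0.001, -0.11], [0.11, 0.001, 0.994], [-0.001, -1.0, 0.001]]
ft_force: [-0.0, 0.3, -0.0]
grip_width: 0.068
[-5.08268286e+01  1.95866712e+01  8.14997945e+01 -1.02530621e-03
  7.89880598e+01 -1.47128509e+02] 96.30185506271027
w11 686 wing [ 0.4077 -0.316 ] [0.0435 0.01  ] 8.250832557678223 longdir 8.250832557678223 z 0.08603204740207437
   dial ((0.4078766405582428, -0.3158610463142395), 0.04337160661816597)
```

View pics/w11.png

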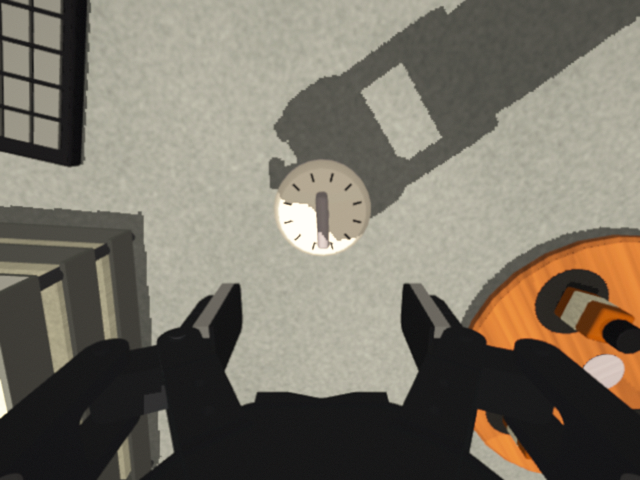

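Wing at (322,220 px): centre (0.4078,-0.316), jaw angle needed 98°. Descending over it.

```bash
python3 -m pendant '[[[-0.05,0.02,-1],0.4,0.7],[[0,0,-1],0,0.6],[[0,0,-1],0,0.6],[[0,0,-0.8],0,0.6],[[0,0,-0.6],0,0.6],[[0,0,-0.5],0,0.6],[[0,0,-0.35],0,0.6],[[0,0,0],0,0.6],[[0,0,0],0,0.6]]' 60
python3 -c "
from h import *
s=grab('wrist','w12');print(s['q'],np.degrees(np.arctan2(s['tool_rot'][1][2],s['tool_rot'][0][2])))"
python3 mk.py w12
```

```text
time_s: 20.3
position: [0.4082, -0.3162, 0.053]
tool_rot: [[0.989, -0.001, -0.146], [0.146, 0.001, 0.989], [-0.001, -1.0, 0.001]]
ft_force: [-0.4, -0.1, -0.1]
grip_width: 0.0512
[-5.09158901e+01  3.03759588e+01  9.39848350e+01 -4.47559788e-04
  5.56961414e+01 -1.49288481e+02] 98.37283099784563
w12 8350 wing [ 0.4078 -0.3159] [0.0759 0.0431] 82.32167053222656 longdir 82.32167053222656 z 0.09999451792495537
   dial ((0.40769439935684204, -0.3160572648048401), 0.043364427983760834)
```

View pics/w12.png

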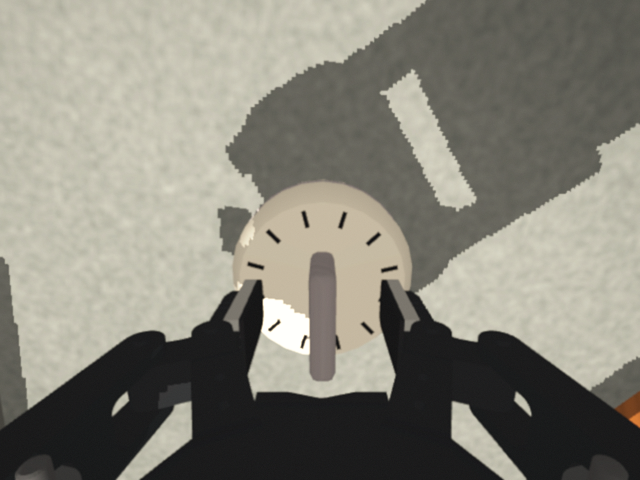

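Wing centred and parallel between the pads. Closing.

```bash
python3 -m pendant '[[[0,0,-0.08],0,0.5],[[0,0,0],0,0.4],[[0,0,0],0,0.3],[[0,0,0],0,0.2],[[0,0,0],0,0.1],[[0,0,0],0,0],[[0,0,0],0,0],[[0,0,0],0,0],[[0,0,0],0,0]]' 60
python3 -m pendant '[[[0,0,0],-0.4,0],[[0,0,0],-0.6,0],[[0,0,0],-0.6,0],[[0,0,0],-0.6,0],[[0,0,0],0,0]]' 60
python3 -c "
from h import *
s=env.observe();print(s['wrist_torque'],np.degrees(np.arctan2(s['tool_rot'][1][2],s['tool_rot'][0][2])))"
```

```text
time_s: 21.1
position: [0.4083, -0.316, 0.051]
tool_rot: [[0.989, 0.0, -0.147], [0.147, 0.0, 0.989], [0.0, -1.0, 0.0]]
ft_force: [-0.7, 3.1, 5.9]
grip_width: 0.0093
time_s: 21.52
position: [0.4083, -0.316, 0.051]
tool_rot: [[0.999, 0.0, 0.047], [-0.047, 0.0, 0.999], [0.0, -1.0, 0.0]]
ft_force: [-0.9, 4.5, 4.5]
grip_width: 0.009
[ 0.56051249  0.11194348 -0.07398969] 87.3000907472448
```

```bash
python3 -m pendant '[[[0,0,0],-0.8,0],[[0,0,0],-0.8,0],[[0,0,0],-0.8,0],[[0,0,0],-0.8,0],[[0,0,0],-0.8,0],[[0,0,0],-0.8,0],[[0,0,0],-0.8,0],[[0,0,0],-0.8,0],[[0,0,0],-0.8,0],[[0,0,0],-0.8,0],[[0,0,0],0,0]]' 60
cat > tq.py <<'E'
from h import *
s=env.observe();print('torque',np.round(s['wrist_torque'],3),'q6',s['q'][5],'j6',s['joint_efforts'][5],'yaw',np.degrees(np.arctan2(s['tool_rot'][1][2],s['tool_rot'][0][2])))
E
python3 tq.py; python3 -c "
from h import *
grab('wrist','w13')"
```

```text
time_s: 22.43
position: [0.4083, -0.3161, 0.051]
tool_rot: [[0.734, -0.0, 0.679], [-0.679, 0.0, 0.734], [-0.0, -1.0, 0.0]]
ft_force: [-1.8, 4.5, 6.4]
grip_width: 0.0094
torque [ 0.413  0.125 -0.041] q6 -98.15593657442902 j6 0.8501891233026981 yaw 47.24785406238904
```

View pics/w13.png

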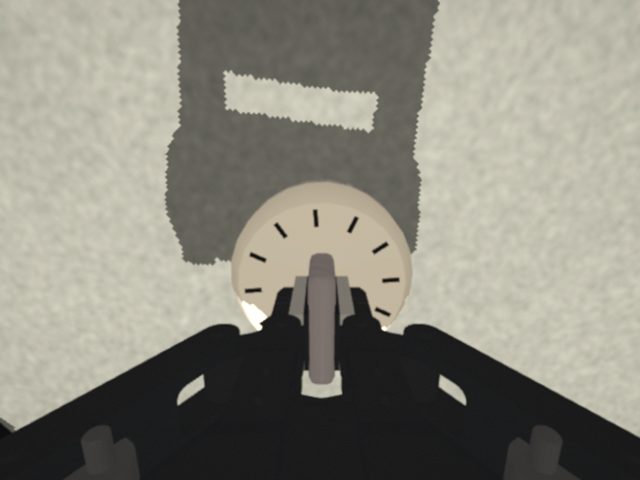

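The wing turns with the fingers. Continuing.

```bash
python3 -m pendant '[[[0,0,0],-1,0],[[0,0,0],-1,0],[[0,0,0],-1,0],[[0,0,0],-1,0],[[0,0,0],-1,0],[[0,0,0],-1,0],[[0,0,0],-1,0],[[0,0,0],-1,0],[[0,0,0],-1,0],[[0,0,0],-1,0],[[0,0,0],-1,0],[[0,0,0],-1,0]]' 60;python3 -m pendant '[[[0,0,0],-1,0],[[0,0,0],-1,0],[[0,0,0],-1,0],[[0,0,0],-1,0],[[0,0,0],-1,0],[[0,0,0],-1,0],[[0,0,0],-1,0],[[0,0,0],-1,0],[[0,0,0],-1,0],[[0,0,0],-1,0],[[0,0,0],-1,0],[[0,0,0],0,0]]' 60
python3 tq.py
```

```text
time_s: 23.48
position: [0.4081, -0.3162, 0.051]
tool_rot: [[-0.221, -0.0, 0.975], [-0.975, -0.0, -0.221], [0.0, -1.0, -0.0]]
ft_force: [-2.8, 2.8, 6.6]
grip_width: 0.0091
time_s: 24.48
position: [0.408, -0.3161, 0.051]
tool_rot: [[-0.926, -0.001, 0.378], [-0.378, 0.0, -0.926], [0.001, -1.0, -0.001]]
ft_force: [-2.9, 2.7, 6.0]
grip_width: 0.0089
torque [0.443 0.461 0.014] q6 16.894119319518467 j6 1.0963675752282143 yaw -67.79754538532829
```

166° wound. Smaller steps, watching the torque.

```bash
python3 -m pendant '[[[0,0,0],-0.6,0],[[0,0,0],-0.6,0],[[0,0,0],-0.6,0],[[0,0,0],-0.6,0],[[0,0,0],-0.6,0],[[0,0,0],-0.6,0],[[0,0,0],-0.6,0],[[0,0,0],-0.6,0],[[0,0,0],-0.6,0],[[0,0,0],-0.6,0],[[0,0,0],0,0]]' 60 >/dev/null; python3 tq.py
for i in 1; do python3 -m pendant '[[[0,0,0],-0.4,0],[[0,0,0],-0.4,0],[[0,0,0],-0.4,0],[[0,0,0],0,0]]' 60 | grep force; python3 tq.py; done
```

```text
torque [0.5   0.321 0.014] q6 46.78687381938646 j6 0.6421391107141972 yaw -97.69107751929968
ft_force: [-2.9, 3.3, 6.2]
torque [ 0.482  0.412 -0.047] q6 52.73457924205914 j6 0.4138702154159546 yaw -103.6368115888537
```

```bash
python3 -m pendant '[[[0,0,0],-0.4,0],[[0,0,0],-0.4,0],[[0,0,0],-0.4,0],[[0,0,0],0,0]]' 60 | grep force; python3 tq.py; python3 -m pendant '[[[0,0,0],-0.4,0],[[0,0,0],-0.4,0],[[0,0,0],-0.4,0],[[0,0,0],0,0]]' 60 | grep force; python3 tq.py
```

```text
ft_force: [-3.1, 3.7, 5.8]
torque [ 0.513  0.397 -0.027] q6 58.735978814444174 j6 0.41469963267445564 yaw -109.63814563734837
ft_force: [-3.2, 4.1, 6.6]
torque [ 0.473  0.412 -0.049] q6 64.73476314772115 j6 0.4155013617128134 yaw -115.63594468470505
```

```bash
python3 -m pendant '[[[0,0,0],-0.4,0],[[0,0,0],-0.4,0],[[0,0,0],-0.4,0],[[0,0,0],0,0]]' 60 | grep force; python3 tq.py
```

```text
ft_force: [-2.3, 2.9, 5.4]
torque [ 0.559  0.424 -0.02 ] q6 70.73470160981148 j6 0.41627297177910805 yaw -121.638678006594
```

```bash
python3 -m pendant '[[[0,0,0],-0.4,0],[[0,0,0],-0.4,0],[[0,0,0],0,0]]' 60 | grep force; python3 tq.py;  python3 -m pendant '[[[0,0,0],-0.4,0],[[0,0,0],-0.4,0],[[0,0,0],0,0]]' 60 | grep force; python3 tq.py
```

```text
ft_force: [-2.9, 4.3, 6.7]
torque [ 0.562  0.441 -0.023] q6 74.73327429669641 j6 0.4118617717176676 yaw -125.63462999320757
ft_force: [-2.3, 4.2, 6.9]
torque [0.568 0.318 0.512] q6 78.68079186654273 j6 1.0396135970950127 yaw -129.56396569025603
```

```bash
python3 -m pendant '[[[0,0,0],-0.4,0],[[0,0,0],-0.4,0],[[0,0,0],0,0]]' 60 | grep force; python3 tq.py; python3 -m pendant '[[[0,0,0],-0.4,0],[[0,0,0],-0.4,0],[[0,0,0],0,0]]' 60 | grep force; python3 tq.py
```

```text
ft_force: [-2.3, 3.7, 7.0]
torque [0.641 0.258 1.975] q6 82.54773996686343 j6 2.4993453919887543 yaw -133.36234104623287
ft_force: [-1.8, 4.3, 8.4]
torque [0.729 0.273 3.414] q6 86.41551959999067 j6 3.8825225830078125 yaw -137.1643017868889
```

The hard stop is clear: z torque jumped from about 0 to 3.4 N m at yaw ≈ -129°, so about 227° wound. Easing off most of the twist, without unwinding past the stop, then opening.

```bash
python3 -m pendant '[[[0,0,0],0.4,0],[[0,0,0],0.4,0],[[0,0,0],0.4,0],[[0,0,0],0,0]]' 60 | grep force; python3 tq.py; python3 -m pendant '[[[0,0,0],0,0.2],[[0,0,0],0,0.3],[[0,0,0],0,0.4],[[0,0,0],0,0.5],[[0,0,0],0,0.6],[[0,0,0],0,0.6]]' 60;  python3 -m pendant '[[[0,0,0.3],0,0.6],[[0,0,0.7],0,0.6],[[0,0,1],0,0.6],[[0,0,1],0,0.6],[[0,0,1],0,0.6],[[0,0,1],0,0.6],[[0,0,0],0,0.6]]' 60
python3 -c "
from h import *
grab('wrist','w14')"; python3 mk.py w14; python3 tq.py
```

```text
ft_force: [-2.0, 3.8, 5.5]
torque [0.534 0.25  1.24 ] q6 80.40898176437278 j6 0.7423734292387962 yaw -131.2541564080483
time_s: 28.57
position: [0.4083, -0.3164, 0.0507]
tool_rot: [[-0.748, 0.0, -0.663], [0.663, -0.0, -0.748], [-0.0, -1.0, 0.0]]
ft_force: [0.4, -0.9, 1.1]
grip_width: 0.0509
time_s: 29.15
position: [0.4096, -0.3178, 0.207]
tool_rot: [[-0.749, 0.007, -0.663], [0.663, -0.008, -0.749], [-0.011, -1.0, 0.002]]
ft_force: [0.1, 0.0, 0.7]
grip_width: 0.0514
w14 698 wing [ 0.409  -0.3169] [0.01   0.0432] 51.23737716674805 longdir 141.23737716674805 z 0.08589197873005083
   dial ((0.4090002775192261, -0.31693363189697266), 0.043444350361824036)
torque [ 0.033  0.001 -0.031] q6 80.63471434111972 j6 -0.00038406240491895005 yaw -131.54324492382437
```

View pics/w14.png

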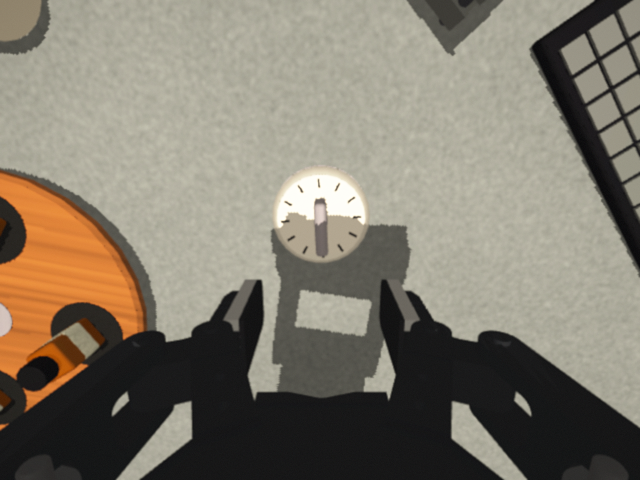

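Key wing now at 141.2°, i.e. 227° clockwise of its start and consistent with the stop. Final look at everything.

```bash
python3 -m pendant '[[[-0.5,-0.5,0.5],0,0.6],[[-0.5,-0.5,0.5],0,0.6],[[0,0,0],0,0.6],[[0,0,0],0,0.6]]'; python3 -c "
from h import *
grab('scene','s15');grab('side','d15')"
sed -i "s/A,B=V('s0'),V('d0')/A,B=V('s15'),V('d15')/" m.py; python3 m.py | grep -E 'jar|cap|\[4(0|4)[0-9] |scene obj'|head -30; python3 mk.py s15 d15
```

```text
time_s: 29.53
position: [0.3779, -0.3465, 0.2305]
tool_rot: [[-0.747, 0.0, -0.664], [0.664, 0.0, -0.747], [0.0, -1.0, -0.0]]
ft_force: [0.4, 0.2, 0.1]
grip_width: 0.0511
scene jar px [314 218  20  27] 378 med [0.5021 0.0679 0.0743] rect [0.4965 0.0747] [0.0341 0.0338] 85.0 z [0.0391 0.0996]
   cap 113 med [0.4971 0.073  0.0955] rect [0.4954 0.0746] [0.0233 0.0247] 29.0 z [0.0859 0.1014]
scene jar px [265 249  21  28] 389 med [ 0.4852 -0.0611  0.0754] rect [ 0.4781 -0.054 ] [0.0364 0.034 ] 80.9 z [0.0375 0.0991]
   cap 126 med [ 0.4794 -0.056   0.0954] rect [ 0.4781 -0.0552] [0.0231 0.0257] 44.3 z [0.086  0.1007]
scene jar px [355 261  17  25] 359 med [0.6332 0.0514 0.0764] rect [0.6291 0.0567] [0.0323 0.0311] 45.8 z [0.0398 0.099 ]
   cap 121 med [0.6294 0.0562 0.0959] rect [0.6284 0.057 ] [0.0229 0.0251] 2.8 z [0.0863 0.1004]
scene jar px [301 297  21  27] 406 med [ 0.6158 -0.0849  0.0765] rect [ 0.6099 -0.0785] [0.0324 0.0333] 14.5 z [0.0386 0.1006]
   cap 139 med [ 0.6105 -0.0791  0.0965] rect [ 0.6093 -0.0778] [0.0241 0.0253] 9.0 z [0.0857 0.101 ]
scene obj px [458  91 112 143] 6
[... 2359 characters left out ...]
10 med [ 0.6026 -0.0653  0.0745] rect [ 0.6058 -0.0738] [0.0324 0.0331] 14.1 z [0.0378 0.0995]
   cap 114 med [ 0.606  -0.0713  0.0969] rect [ 0.6061 -0.075 ] [0.0244 0.0251] 45.5 z [0.0858 0.1001]
side jar px [312 207  19  31] 464 med [ 0.4705 -0.0413  0.0724] rect [ 0.4744 -0.0506] [0.034  0.0345] 79.6 z [0.0368 0.0995]
s15 161 wing [ 0.4101 -0.3175] [0.0116 0.0433] 50.81878662109375 longdir 140.81878662109375 z 0.08806859590390004
   dial ((0.41278496384620667, -0.3185887336730957), 0.04501143842935562)
d15 151 wing [ 0.4066 -0.3143] [0.0132 0.0467] 49.949459075927734 longdir 139.94945907592773 z 0.08585203454853507
   dial ((0.40725481510162354, -0.3129224181175232), 0.04475419968366623)
```

View pics/s15.png

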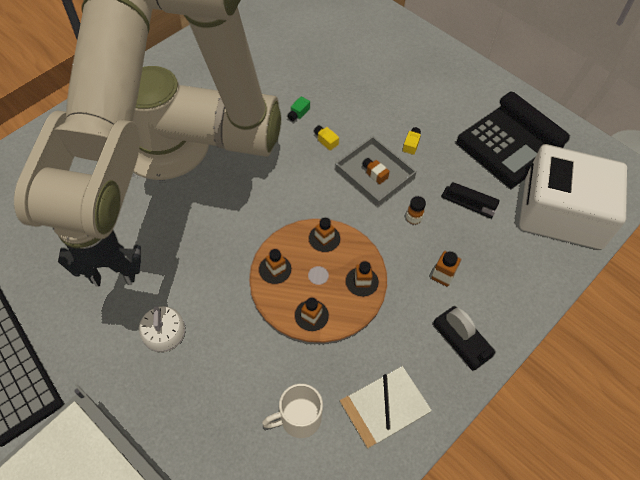

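View pics/d15.png

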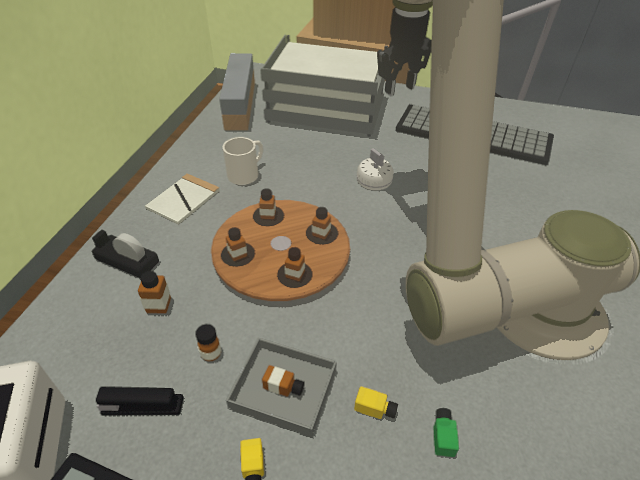

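Both views show four jars standing on their pads, the tipped jar in the tray (376,170 scene), the key wound, everything else where it was, and the gripper clear. Handing in.

```bash
python3 -c "
from rig import env
print(env.close_job())"
```

```text
the job is handed in; nothing more can be done
None
```

The job is done in the order asked and handed in at about 29.6 s on the robot's clock; no verdict is reported.

- **Tipped jar:** it lies on its side in the middle of the tray. I lowered it until it touched the floor (the highest force reading was about 20 N, up) before letting go.
- **Spare jar:** it stands upright on the bare pad. The wrist camera put it at (0.4948, 0.0778), with the pad centre at (0.4947, 0.0777).
- **Timer key:** I wound it clockwise in one grasp. The torque then jumped from near zero to 3.4 N m, which I took as the stop. After release the wing stood 227° from where it began, which fits a stop at 4.2 rad (241°) and a start of about 0.24 rad.

**Last checks:** The other three jars still stand on their pads, nothing else on the table had moved, and the gripper was clear of everything. No check failed. The scene and side cameras differed from each other by up to about 6 mm, so I used the wrist camera for the fine positions.

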